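# Weigh two look-alike battery packs and fit the heavier one

## Robot

A 6-joint arm with a two-finger parallel gripper is mounted at the origin on the work surface. World frame = base frame: x ahead of the robot, y to its left, z up, the work surface at z = 0. Lengths are in mm, angles in rad, forces in N, time in s.
With the tool pointing down it reaches from about 300 to 775 mm from the base axis. Payload 14.6 kg.
Tool frame: the origin (TCP) lies midway between the tips of the shut fingers; the grasp point (between the pads) lies 19 mm behind it; z points along the fingers, y is the line along which they close (so a half turn about z gives the same grasp; the last joint's range is limited). The gripper opens to 94 mm and grips with 3 to 60 N. Pads are 16 mm wide; open, the fingers measure 119 mm over their backs; the gripper's body (75 mm by 177 mm) begins 78 mm behind the grasp point.
Start: joints at [-1.198, 0.3, 1.521, -0, 1.321, -0.067], TCP at [234.159, -497.653, 205.446] pointing down, gripper open.
Joint ranges: [-3.03, 3.03], [-0.79, 2.21], [0.23, 2.52], [-1.04, 4.18], [0, 3.07], [-2.55, 2.55]. Speed limits (rad/s): [2.22, 2.22, 2.57, 3.14, 3.14, 3.14].

## Interface

Orientations are given as [roll, pitch, yaw] about the fixed x, y, z axes, in that order (R = Rz(yaw) Ry(pitch) Rx(roll)).
In Python, from cell import manip, camera gives the robot as it stands.
- The arm moves only by the tool move_arm, never from a script. Its arguments are lists of equal length, an entry for each row: "dp": the shift along the world's x, y, z in mm, a list of three; "rotation": the turn, a rotation vector about the world's x, y, z in rad, a list of three; "hand": the opening, from 0 (shut) to 1 (fully open). A call has 1 to 10 rows; each row shifts and turns the commanded pose from where the row before left it; what a row does not reach is not made up. A row lasts 1/8 s, in which the tool goes at most 62.5 mm and 10.7 degrees, less where a joint would pass 70% of its speed; a pose out of reach is approached as far as the arm can. A call with a gripper value outside its range is refused whole. The fingers move at their own pace and stop on an object; "newtons" is the grip in N (left out, the last holds). Time passes only in rows, so rows that do not move let the fingers close. It gives the time, the measured TCP pose, the force, the opening and the grip force at its end, in the units of the state.
- manip.read_state(): the state, without advancing time (a new reading comes with each control period).
- camera(name): name is "scene" or "side" or "wrist"; returns a dict with "image" (480x640x3 uint8, red, green, blue), "fx", "fy", "cx", "cy" (pixels), "R" (3x3) and "t" (3): a world point X has camera coordinates R X + t; the wrist camera has in their place "mount" (4x4, takes a point from camera to tool coordinates, whose origin is the TCP and whose axes are the flange's). Camera axes: x right, y down, z forward; pixel columns grow to the right and rows downward; lengths in mm; the calibration is good to about 2 mm. The wrist camera is an equidistant fisheye: a pixel r from the principal point sees the ray r / f radians off the axis. A picture is of the moment at which its call begins: read the wrist's pose just before it. There is no depth.
- manip.sign_off(): hands the job in; it is judged then, once.
The state is a dict: "clock": time; "joints": joint angles; "qd": joint speeds; "effort": joint torques, N m; "eef_pos": TCP position; "eef_rot": TCP orientation; "wrist_force": force on the tool from outside, world axes, zero at the start; "moment": the same for the moment, N m; "finger_gap": finger opening in mm; "finger_force": force on a finger pad.
Only numpy, scipy, OpenCV 4.12 (cv2) and the standard library are available. Lean on these libraries where they do the work, as an engineer would, in place of code of your own. Each camera call takes 0.05 s, during which the arm holds its last target. There are 200 camera calls.

## Task

Two look-alike notebook battery packs lie on the mat; the heavier one has the bigger cells. Set them down gently, one on each pan of the balance, let go and wait until the beam has settled; then take the pack on the side that has dropped, lay it in the battery bay of the opened notebook and slide it contact end first until the latch clicks and holds it, without ramming the sprung connector hard. Leave the lighter pack on its pan, and leave the other things on the bench alone.

Things in the scene. Friction and masses are not known exactly. Their poses are not given: they have to be found in the camera images.
- pack_1: battery pack, 130 x 42 x 22 mm, charcoal, grey label, a yellow stripe and five brass contacts at its front end. Origin at the centre of the underside; x along its length towards the contact end (65 mm ahead), y across, z up. Its +y flank has a notch 7 mm deep from x = 46 to 56 mm, for the bay's latch
- pack_2: the other pack: same shape, frame and looks as pack_1. Each weighs 99 to 261 g; either may be the heavier, sometimes by a few grams only
- beam (a joint): tilt of the balance beam in rad, 0 level, stops at -0.11 and +0.11; positive: the left (+y) pan is up, the right one has dropped. Almost frictionless, damped pivot: 1 g of difference carries it to the stop, but slowly (about 2 s), less than that ever slower; 20 g takes a moment. The pan loaded first is down at first, so wait for rest
- balance: two-pan bench balance, fixed: white base 270 (y) x 100 (x) mm, origin under its middle on the mat (3 mm thick); beam along y, pivot 56 mm above the origin
- pan_left: pan at the +y end of the balance: steel plate with rubber top, 120 (x) x 80 (y) mm, for a pack lying along x. Origin at the pan's pivot on the beam end, plate top 30 mm above it; y along the beam, z up. The plate stays level and moves 11.5 mm up or down from its middle height; when not balanced by the other side it sinks under any weight
- pan_right: the same pan at the -y end of the balance, 210 mm from pan_left
- laptop: opened notebook base, 335 (x) x 235 (y) x 24 mm, fixed; origin under its middle. The battery bay runs along its -y edge: a trough between two guide ribs with flared tops, 45 mm apart and 7 mm high over the bay's floor. Beside the ribs nothing near the middle of a pack is higher than that, so hold a pack by the upper half of its height
- bay (a point): on the floor of the battery bay, 7 mm above the bench: the middle of where a seated pack's origin may end; x is the way the pack slides in, z up. The true seat is up to 7 mm before or beyond it along x, as the connector board is screwed down in long slots. A pack laid in 34 to 39 mm short of this point is still clear of the latch tooth
- bay_latch (a joint): orange spring latch tooth on the +y side of the bay's front, in m: 0 = fully out (bay empty, or tooth in the pack's notch: locked), 2.5 to 6 mm while a pack's end pushes it aside. Passing it takes a push of up to about 7 N, then it snaps out
- connector (a joint): white connector with brass contacts at the front end of the bay: how far it is pushed back on its spring, in m, 0 free, 3.5 N preload and 6 N per mm, bottoms at 6 mm. The latch catches when it has gone back about 0.8 mm; a push of 11 to 12.5 N seats a pack surely; beyond 1.9 mm (15 N) it is being rammed
- hard_disk: 2.5-inch hard disk with black rubber end caps, 104 x 76 x 12 mm; not part of the job. Origin at its underside
- screwdriver: small red-handled screwdriver, 150 mm long; not part of the job. Origin at its underside
- screw_dish: round steel screw dish, 76 mm across, 22 mm high; not part of the job. Origin at its underside
- fan: black square blower fan, 65 x 60 x 12 mm; not part of the job. Origin at its underside
- cleaner: white bottle with a red cap, 52 mm across, 130 mm high; not part of the job. Origin at its underside
- spudger: black plastic pry bar, 140 x 10 x 6 mm; not part of the job. Origin at its underside
- tape_roll: yellow roll of tape lying flat, 68 mm across, 19 mm high; not part of the job. Origin at its underside

How it is judged:
By the outcome, as a careful person would: the job done as asked, in the order asked, and still so for the second after the job is handed in, with the robot touching nothing.
It also fails if it takes over 72 s, if anything falls off the work surface, if the arm or the gripper's body presses on something with over 40 N, if the wrist force passes 120 N, or if a joint passes its speed limit or range.

## Working session

There is one attempt and no reset: what is moved stays moved. The work goes in short steps, Python scripts to look and compute and a tool call to move; the robot and the scene stay as the last step left them, time stands still between calls to the robot, and variables do not carry over. Pictures are saved under pics/ and viewed, at most 10 in all, crops included, and the job is handed in when it is done.

Besides the shell and the picture viewer there is one more tool, called after ">>>" by a JSON object that holds its "api" and its "payload", one argument or row to a line. move_arm: Moves the arm, as the interface text tells. Its arguments: {"type":"object","properties":{"dp":{"type":"array","items":{"type":"array","items":{"type":"number"}}},"rotation":{"type":"array","items":{"type":"array","items":{"type":"number"}}},"hand":{"type":"array","items":{"type":"number"}},"newtons":{"type":"number"}},"required":["dp","rotation","hand"]}

```bash
mkdir -p pics; ls; python3 - <<'E'
from cell import manip,camera
import cv2,numpy as np
s=manip.read_state();print(s)
for n in("scene","side"):
    c=camera(n);cv2.imwrite(f"pics/{n}0.png",c["image"][:,:,::-1]);print(n,{k:(np.round(v,3).tolist() if k!="image" else 0) for k,v in c.items()})
E
```

```text
pics
{'clock': 0.0, 'joints': array([-1.19763006e+00,  3.00467415e-01,  1.52157954e+00,  9.20459931e-06,
        1.32069388e+00, -6.65979051e-02]), 'qd': array([-0.00075779, -0.00042859,  0.00012199, -0.00047297, -0.00076478,
        0.0005177 ]), 'effort': array([ 1.05241812e-03, -5.31809485e+01, -3.52738595e+01,  7.08939414e-02,
        2.44259764e-02, -1.41385367e-04]), 'eef_pos': array([ 234.05468893, -497.4251236 ,  204.88900171]), 'eef_rot': array([-3.14044761e+00, -8.53058651e-05,  4.39761839e-01]), 'wrist_force': array([-0.12590775,  0.11073055,  0.02846862]), 'moment': array([-0.00473211, -0.04992379, -0.02572007]), 'finger_force': 0.0, 'finger_gap': 93.86791670136348}
scene {'image': 0, 'fx': 485.318, 'fy': 485.318, 'cx': 314.314, 'cy': 230.572, 'R': [[-0.278, 0.961, -0.01], [0.642, 0.178, -0.746], [-0.715, -0.214, -0.666]], 't': [153.88, -280.803, 1430.192]}
side {'image': 0, 'fx': 511.165, 'fy': 511.165, 'cx': 329.769, 'cy': 241.651, 'R': [[-0.96, -0.278, -0.012], [-0.199, 0.717, -0.668], [0.195, -0.639, -0.744]], 't': [499.108, 180.143, 1091.126]}
```

View pics/scene0.png

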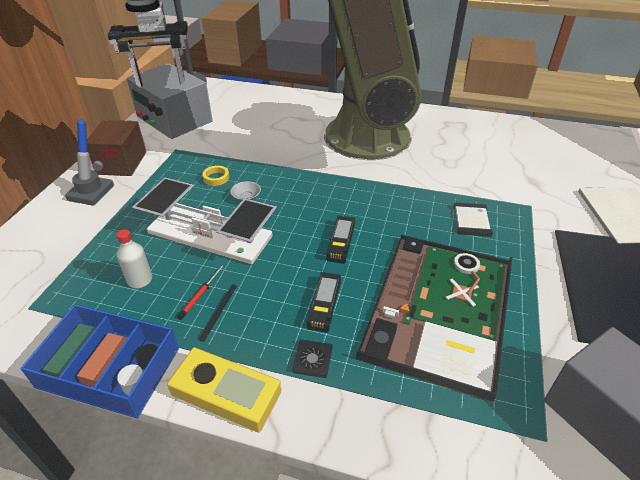

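View pics/side0.png

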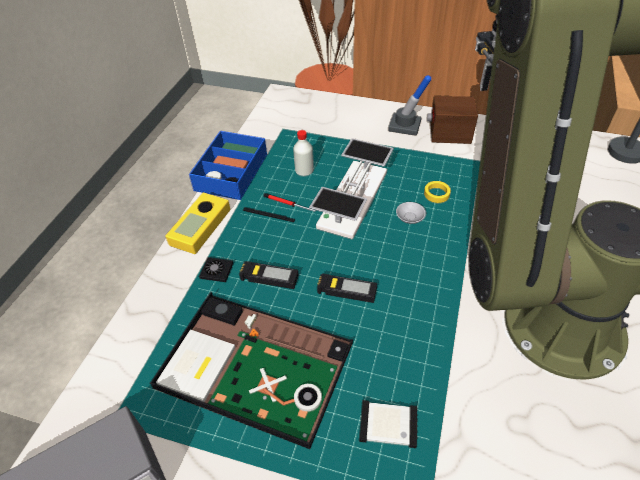

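Scene view: packs at about (341,239) and (323,301), contacts pointing down in the image (+x, away from the robot). The balance pans are at (163,197) and (248,219). The notebook is at (440,315), its bay along the left edge with the connector near (400,312). The side view agrees, with packs at (348,288) and (270,274).

```bash
cat > h.py <<'E'
import numpy as np,cv2
from scipy.spatial.transform import Rotation as Ro
def ray(c,uv):
    uv=np.atleast_2d(np.asarray(uv,float));R=np.array(c["R"]);t=np.array(c["t"])
    d=np.c_[(uv[:,0]-c["cx"])/c["fx"],(uv[:,1]-c["cy"])/c["fy"],np.ones(len(uv))]
    return -R.T@t, d@R
def plane(c,uv,z):
    o,d=ray(c,uv);return o+d*((z-o[2])/d[:,2])[:,None]
def wray(c,s,uv):
    uv=np.atleast_2d(np.asarray(uv,float));M=np.array(c["mount"])
    v=np.c_[(uv[:,0]-c["cx"])/c["fx"],(uv[:,1]-c["cy"])/c["fy"]];th=np.linalg.norm(v,axis=1)
    d=np.c_[v*(np.sin(th)/np.maximum(th,1e-9))[:,None],np.cos(th)]
    R=Ro.from_euler("xyz",s["eef_rot"]).as_matrix()
    return R@M[:3,3]+s["eef_pos"], d@M[:3,:3].T@R.T
def wplane(c,s,uv,z):
    o,d=wray(c,s,uv);return o+d*((z-o[2])/d[:,2])[:,None]
def blobs(img,lo,hi,roi,amin=20):
    x0,y0,x1,y1=roi
    m=cv2.inRange(cv2.cvtColor(img,cv2.COLOR_RGB2HSV)[y0:y1,x0:x1],np.array(lo),np.array(hi))
    cs,_=cv2.findContours(m,cv2.RETR_EXTERNAL,cv2.CHAIN_APPROX_NONE)
    return sorted([k[:,0]+[x0,y0] for k in cs if cv2.contourArea(k)>=amin],key=cv2.contourArea,reverse=True)
E
python3 - <<'E'
from cell import camera
from h import *
np.set_printoptions(precision=1,suppress=True)
rois={"scene":{"p":[(322,210,360,266),(302,268,345,334)],"pan":[(130,172,196,220),(216,195,280,245)]},
"side":{"p":[(315,268,382,305),(238,256,302,292)],"pan":[(306,184,370,222),(338,134,396,168)]}}
for n in rois:
    c=camera(n);im=c["image"]
    for r in rois[n]["p"]:
        for nm,lo,hi in(("label",(0,0,95),(180,60,255)),("stripe",(20,120,120),(35,255,255))):
            for k in blobs(im,lo,hi,r)[:1]:
                q=cv2.boxPoints(cv2.minAreaRect(k.astype(np.float32)));w=plane(c,k,25)[:,:2].astype(np.float32)
                print(n,nm,q.mean(0),cv2.minAreaRect(w))
    for r in rois[n]["pan"]:
        for k in blobs(im,(0,0,0),(180,90,75),r,200)[:1]:
            w=plane(c,k,89)[:,:2].astype(np.float32);print(n,"pan",k.mean(0),cv2.minAreaRect(w))
    if n=="scene":
        a=cv2.resize(im[225:405,350:520],None,fx=3,fy=3,interpolation=cv2.INTER_CUBIC)
        cv2.imwrite("pics/bay.png",a[:,:,::-1])
        print("laptop corners z27",plane(c,[(402,238),(511,260),(494,396),(359,355)],27))
E
```

```text
scene label [342.3 228.6] ((449.228271484375, 34.345184326171875), (60.209476470947266, 32.66556930541992), 3.732105016708374)
scene stripe [338.  243.5] ((499.57647705078125, 37.86128616333008), (9.448890686035156, 25.987388610839844), 15.522513389587402)
scene label [326.  289.2] ((632.1571655273438, 45.83116912841797), (60.46687316894531, 32.60012435913086), 3.753110885620117)
scene stripe [320.8 308.6] ((682.0630493164062, 49.906246185302734), (10.188039779663086, 26.382617950439453), 3.744258403778076)
scene pan [162.8 195.6] ((517.8245239257812, -359.0304260253906), (65.59845733642578, 106.43389129638672), 83.8316421508789)
scene pan [246.4 219.1] ((542.055419921875, -149.915283203125), (65.3000259399414, 106.67244720458984), 83.86393737792969)
laptop corners z27 [[447.5 168.2  27. ]
 [454.3 394.7  27. ]
 [780.1 365.1  27. ]
 [763.8 141.2  27. ]]
side label [355.5 286.2] ((449.561279296875, 35.338958740234375), (61.1467399597168, 31.005401611328125), 3.7239274978637695)
side stripe [333.6 282.5] ((499.1701965332031, 38.436302185058594), (11.612249374389648, 27.065608978271484), 3.2138941287994385)
side label [276.7 273. ] ((632.2225952148438, 47.336769104003906), (60.84281539916992, 31.191287994384766), 3.956486701965332)
side stripe [255.7 269.8] ((681.4039306640625, 50.89096450805664), (11.751367568969727, 27.182764053344727), 4.1293044090271)
side pan [338.3 202.8] ((541.2583618164062, -148.8515167236328), (65.08233642578125, 105.5470199584961), 84.01305389404297)
side pan [367.3 151.2] ((519.2975463867188, -358.86962890625), (64.50108337402344, 105.12647247314453), 84.06019592285156)
```

View pics/bay.png

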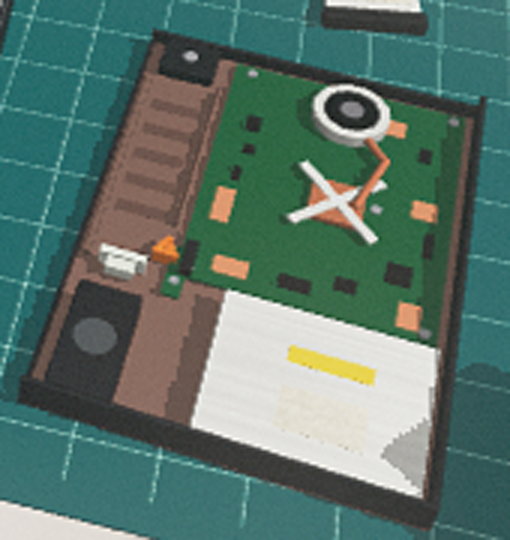

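The crop shows the bay running down the left side of the notebook. The white connector is at crop (122,258) and the orange latch at (165,248), so packs slide towards +x. Both packs already point that way.

>>> {"api": "move_arm", "payload": {
  "dp": [
    [23,53,0],
    [23,53,0],
    [23,53,0],
    [23,53,0],
    [23,53,0],
    [23,53,0],
    [23,53,0],
    [23,53,0],
    [23,53,0],
    [24,56,-5]
  ],
  "rotation": [
    [0,0,-0.0374],
    [0,0,-0.0374],
    [0,0,-0.0374],
    [0,0,-0.0374],
    [0,0,-0.0374],
    [0,0,-0.0374],
    [0,0,-0.0374],
    [0,0,-0.0374],
    [0,0,-0.0374],
    [0,0,-0.0374]
  ],
  "hand": [1,1,1,1,1,1,1,1,1,1]
}}

```text
clock: 1.45
eef_pos: [465.7, 37.3, 200.7]
eef_rot: [3.141, -0.001, 0.065]
wrist_force: [0.9, -1.1, -1.3]
finger_gap: 94.0
finger_force: 0.0
```

```bash
python3 - <<'E'
from cell import camera,manip
from h import *
s=manip.read_state();c=camera("wrist");print({k:np.round(v,3).tolist() for k,v in c.items() if k!="image"},s["eef_pos"],s["eef_rot"])
cv2.imwrite("pics/w1.png",c["image"][:,:,::-1])
E
```

```text
{'fx': 371.648, 'fy': 371.648, 'cx': 315.472, 'cy': 235.765, 'mount': [[0.0, -0.958, -0.286, 83.382], [1.0, 0.0, 0.0, 0.26], [-0.0, -0.286, 0.958, -180.61], [0.0, 0.0, 0.0, 1.0]]} [465.73999943  37.25631026 200.73888705] [ 3.14145292e+00 -9.50350994e-04  6.45192782e-02]
```

View pics/w1.png

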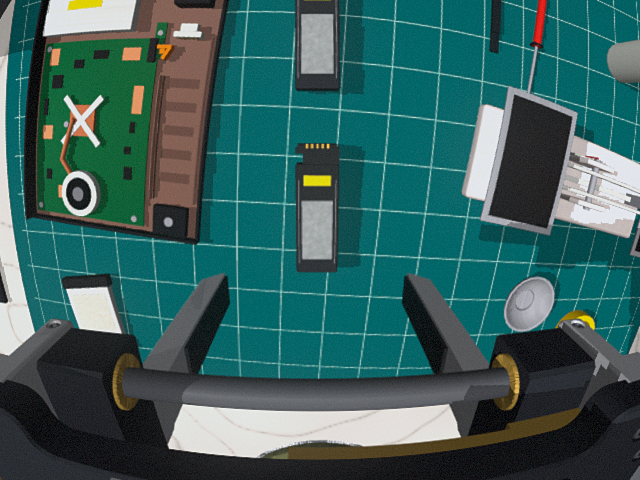

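Wrist view from above (image up is +x). The near pack spans rows 143–262 at columns 297–338, with its contacts up. The bay runs from (175,205) to the connector at (187,30), with the latch at (165,50).

```bash
python3 - <<'E'
from h import *
np.set_printoptions(precision=1,suppress=True)
c={'fx':371.648,'fy':371.648,'cx':315.472,'cy':235.765,'mount':[[0,-.958,-.286,83.382],[1,0,0,.26],[0,-.286,.958,-180.61],[0,0,0,1]]}
s=dict(eef_pos=np.array([465.74,37.26,200.74]),eef_rot=[3.14145,-.00095,.0645])
im=cv2.imread("pics/w1.png")[:,:,::-1]
for z in(25,):
  print("front L,R, back top L,R",wplane(c,s,[(304,144),(338,144),(298,262),(337,262)],z))
for nm,lo,hi in(("label",(0,0,110),(180,60,255)),("stripe",(20,120,120),(35,255,255))):
    k=blobs(im,lo,hi,(295,165,342,268))[0];print(nm,cv2.minAreaRect(wplane(c,s,k,25)[:,:2].astype(np.float32)))
print("conn,latch z20",wplane(c,s,[(174,38),(200,38),(165,50)],20))
k=blobs(im,(0,0,0),(180,110,75),(480,80,580,240),500)[0];print("pan",[ (z,cv2.minAreaRect(wplane(c,s,k,z)[:,:2].astype(np.float32))) for z in(89,)])
cv2.imwrite("pics/bay2.png",cv2.resize(im[0:250,120:230],None,fx=2.4,fy=2.4,interpolation=cv2.INTER_CUBIC)[:,:,::-1])
E
```

```text
front L,R, back top L,R [[533.1  52.3  25. ]
 [535.2  20.   25. ]
 [413.8  51.6  25. ]
 [416.4  11.7  25. ]]
label ((448.4500427246094, 34.60071563720703), (60.27377700805664, 30.47327423095703), 4.154352188110352)
stripe ((499.05767822265625, 38.129676818847656), (9.801405906677246, 26.134410858154297), 3.711951494216919)
conn,latch z20 [[638.9 190.4  20. ]
 [637.3 162.2  20. ]
 [626.6 199.3  20. ]]
pan [(89, ((540.9503173828125, -151.41915893554688), (67.7436752319336, 107.75108337402344), 83.88849639892578))]
```

View pics/bay2.png

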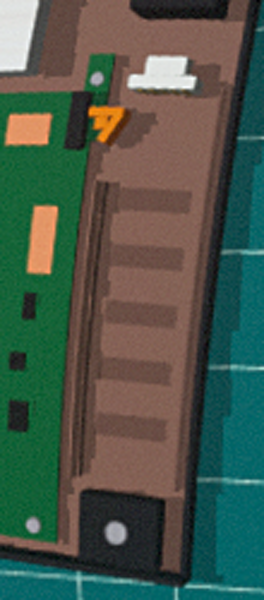

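>>> {"api": "move_arm", "payload": {
  "dp": [
    [2,-1,-55],
    [2,0,-55],
    [0,0,-50],
    [0,0,-20],
    [0,0,-10],
    [0,0,0],
    [0,0,0],
    [0,0,0],
    [0,0,0]
  ],
  "rotation": [
    [0,0,0],
    [0,0,0],
    [0,0,0],
    [0,0,0],
    [0,0,0],
    [0,0,0],
    [0,0,0],
    [0,0,0],
    [0,0,0]
  ],
  "hand": [1,1,1,1,1,0.3,0.3,0.3,0.3],
  "newtons": 30
}}

```text
clock: 2.62
eef_pos: [469.4, 34.3, 10.9]
eef_rot: [3.142, -0.001, 0.066]
wrist_force: [0.2, -0.2, -0.9]
finger_gap: 57.3
finger_force: 0.0
```

>>> {"api": "move_arm", "payload": {
  "dp": [
    [1,1.5,0],
    [0,0,0],
    [0,0,0],
    [0,0,0]
  ],
  "rotation": [
    [0,0,0],
    [0,0,0],
    [0,0,0],
    [0,0,0]
  ],
  "hand": [0.3,0.3,0.3,0.3],
  "newtons": 30
}}

```text
clock: 3.12
eef_pos: [470.3, 36.0, 10.6]
eef_rot: [-3.141, -0.0, 0.066]
wrist_force: [0.6, 2.9, 2.7]
finger_gap: 41.6
finger_force: 30.0
```

>>> {"api": "move_arm", "payload": {
  "dp": [
    [0,0,15],
    [0,0,50],
    [0,0,55],
    [18,-46,0],
    [18,-46,0],
    [18,-46,0],
    [17,-48,0],
    [0,0,0],
    [0,0,0]
  ],
  "rotation": [
    [0,0,0],
    [0,0,0],
    [0,0,0],
    [0,0,-0.044],
    [0,0,-0.044],
    [0,0,-0.044],
    [0,0,-0.044],
    [0,0,0],
    [0,0,0]
  ],
  "hand": [0.3,0.3,0.3,0.3,0.3,0.3,0.3,0.3,0.3]
}}

```text
clock: 4.25
eef_pos: [540.7, -149.8, 130.7]
eef_rot: [-3.141, 0.001, -0.11]
wrist_force: [0.2, -0.3, -2.4]
finger_gap: 41.6
finger_force: 30.0
```

```bash
python3 - <<'E'
from cell import camera,manip
from h import *
s=manip.read_state();print(s["eef_pos"],s["eef_rot"],s["wrist_force"],s["finger_gap"])
a=camera("scene")["image"][140:290,100:300];b=camera("wrist")["image"]
cv2.imwrite("pics/m1.png",np.hstack([cv2.resize(a,(400,300)),cv2.resize(b,(400,300))])[:,:,::-1])
E
```

```text
[ 540.70662393 -149.84072676  130.67724701] [-3.14141930e+00  6.25405946e-04 -1.10178471e-01] [ 0.21258208 -0.26811101 -2.37814773] 41.60100458964498
```

View pics/m1.png

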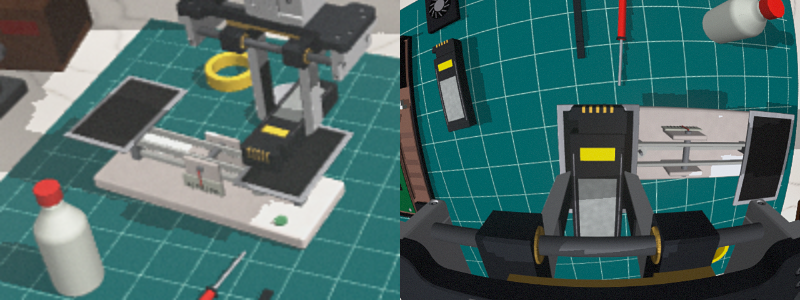

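The pack is held squarely above the left pan, aligned with it.

>>> {"api": "move_arm", "payload": {
  "dp": [
    [0,0,-20],
    [0,0,-10],
    [0,0,-2],
    [0,0,-2],
    [0,0,-2],
    [0,0,-2],
    [0,0,-2],
    [0,0,-2],
    [0,0,-1.5],
    [0,0,0]
  ],
  "rotation": [
    [0,0,0],
    [0,0,0],
    [0,0,0],
    [0,0,0],
    [0,0,0],
    [0,0,0],
    [0,0,0],
    [0,0,0],
    [0,0,0],
    [0,0,0]
  ],
  "hand": [0.3,0.3,0.3,0.3,0.3,0.3,0.3,0.3,0.3,0.3]
}}

```text
clock: 5.6
eef_pos: [541.1, -150.1, 86.8]
eef_rot: [-3.142, 0.0, -0.11]
wrist_force: [-0.1, -0.4, -1.9]
finger_gap: 41.7
finger_force: 30.0
```

>>> {"api": "move_arm", "payload": {
  "dp": [
    [0,0,-1.2],
    [0,0,0],
    [0,0,0],
    [0,0,0],
    [0,0,0],
    [0,0,30],
    [0,0,50]
  ],
  "rotation": [
    [0,0,0],
    [0,0,0],
    [0,0,0],
    [0,0,0],
    [0,0,0],
    [0,0,0],
    [0,0,0]
  ],
  "hand": [0.3,0.3,0.75,0.75,0.75,0.75,0.75]
}}

```text
clock: 6.48
eef_pos: [540.4, -149.9, 165.5]
eef_rot: [-3.141, 0.003, -0.11]
wrist_force: [0.0, -0.0, 0.8]
finger_gap: 70.5
finger_force: 0.0
```

>>> {"api": "move_arm", "payload": {
  "dp": [
    [28,49,0],
    [28,49,0],
    [28,50,0],
    [28,50,-30],
    [0,0,-50],
    [0,0,-45],
    [0,0,-20],
    [0,0,-10],
    [0,0,0]
  ],
  "rotation": [
    [0,0,0.044],
    [0,0,0.044],
    [0,0,0.044],
    [0,0,0.044],
    [0,0,0],
    [0,0,0],
    [0,0,0],
    [0,0,0],
    [0,0,0]
  ],
  "hand": [0.75,0.75,0.75,0.75,0.75,0.75,0.75,0.75,0.75]
}}

```text
clock: 7.6
eef_pos: [652.7, 46.0, 12.6]
eef_rot: [3.142, -0.001, 0.066]
wrist_force: [0.3, -0.2, 0.1]
finger_gap: 70.5
finger_force: 0.0
```

```bash
python3 - <<'E'
from cell import camera,manip
from h import *
s=manip.read_state();print(s["eef_pos"],s["eef_rot"],s["wrist_force"],s["finger_gap"])
a=camera("scene")["image"][140:290,100:300];b=camera("wrist")["image"]
cv2.imwrite("pics/m2.png",np.hstack([cv2.resize(a,(400,300)),cv2.resize(b,(400,300))])[:,:,::-1])
E
```

```text
[652.71493511  46.02659814  12.59634295] [ 3.14155525e+00 -1.07028617e-03  6.55851404e-02] [ 0.26943583 -0.2112436   0.10877265] 70.4690448834475
```

View pics/m2.png

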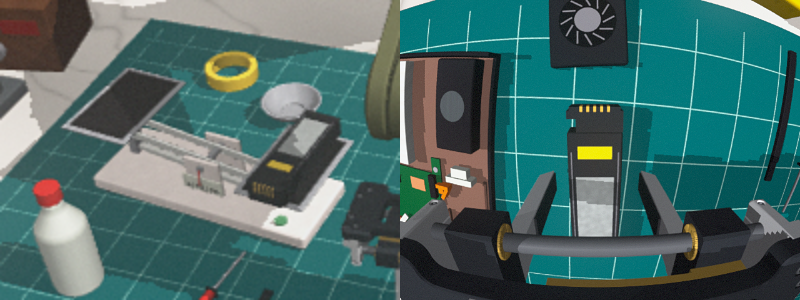

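Pack 1 lies on the left pan, which has dropped, and the gripper straddles pack 2 with an even gap on both sides. I'll grip pack 2 now.

>>> {"api": "move_arm", "payload": {
  "dp": [
    [0.5,2,-2],
    [0,0,0],
    [0,0,0],
    [0,0,0],
    [0,0,0],
    [0,0,0]
  ],
  "rotation": [
    [0,0,0],
    [0,0,0],
    [0,0,0],
    [0,0,0],
    [0,0,0],
    [0,0,0]
  ],
  "hand": [0.3,0.3,0.3,0.3,0.3,0.3]
}}

```text
clock: 8.45
eef_pos: [652.8, 48.2, 9.9]
eef_rot: [-3.142, -0.0, 0.066]
wrist_force: [-0.2, -0.4, 2.4]
finger_gap: 41.7
finger_force: 30.0
```

>>> {"api": "move_arm", "payload": {
  "dp": [
    [0,0,15],
    [0,0,55],
    [0,0,60],
    [-13,-40,20],
    [-14,-41,0],
    [-14,-41,0],
    [-14,-41,0],
    [-14,-41,0],
    [-14,-41,0],
    [-14,-41,0]
  ],
  "rotation": [
    [0,0,0],
    [0,0,0],
    [0,0,0],
    [0,0,-0.025],
    [0,0,-0.025],
    [0,0,-0.025],
    [0,0,-0.025],
    [0,0,-0.025],
    [0,0,-0.025],
    [0,0,-0.026]
  ],
  "hand": [0.3,0.3,0.3,0.3,0.3,0.3,0.3,0.3,0.3,0.3]
}}

```text
clock: 9.7
eef_pos: [555.1, -239.1, 160.7]
eef_rot: [3.141, -0.001, -0.111]
wrist_force: [-0.2, -0.7, -2.1]
finger_gap: 41.8
finger_force: 30.0
```

>>> {"api": "move_arm", "payload": {
  "dp": [
    [-13,-41,0],
    [-13,-41,0],
    [-12,-41,0],
    [0,0,0],
    [0,0,0]
  ],
  "rotation": [
    [0,0,0],
    [0,0,0],
    [0,0,0],
    [0,0,0],
    [0,0,0]
  ],
  "hand": [0.3,0.3,0.3,0.3,0.3]
}}

```text
clock: 10.32
eef_pos: [517.8, -360.3, 160.2]
eef_rot: [-3.142, -0.0, -0.11]
wrist_force: [0.3, 0.7, -1.2]
finger_gap: 41.6
finger_force: 30.0
```

```bash
python3 - <<'E'
from cell import camera,manip
from h import *
s=manip.read_state();print(s["eef_pos"],s["eef_rot"],s["wrist_force"],s["finger_gap"])
a=camera("scene")["image"][140:290,100:300];b=camera("wrist")["image"]
cv2.imwrite("pics/m3.png",np.hstack([cv2.resize(a,(400,300)),cv2.resize(b,(400,300))])[:,:,::-1])
E
```

```text
[ 517.84679085 -360.33575607  160.19986524] [-3.14150151e+00 -2.52061265e-04 -1.10226358e-01] [ 0.2971063   0.69134156 -1.19142593] 41.6106039856013
```

View pics/m3.png

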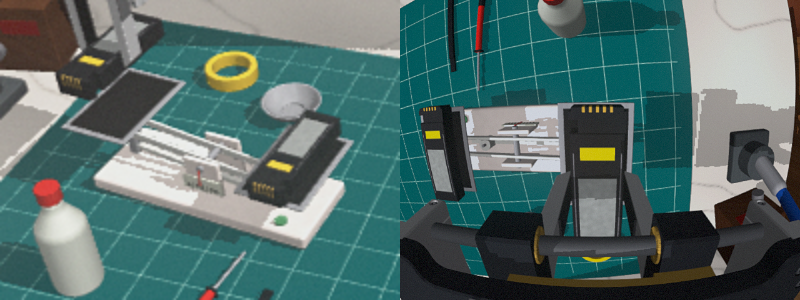

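Pack 2 is above the right pan and aligned with it, and the left pan is still down. I'll lower it slowly onto the raised pan.

>>> {"api": "move_arm", "payload": {
  "dp": [
    [0.5,1,-30],
    [0,0,-14],
    [0,0,-5],
    [0,0,-2],
    [0,0,-1.5],
    [0,0,-1.5],
    [0,0,0],
    [0,0,0]
  ],
  "rotation": [
    [0,0,0],
    [0,0,0],
    [0,0,0],
    [0,0,0],
    [0,0,0],
    [0,0,0],
    [0,0,0],
    [0,0,0]
  ],
  "hand": [0.3,0.3,0.3,0.3,0.3,0.3,0.3,0.3]
}}

```text
clock: 11.42
eef_pos: [518.4, -360.0, 106.1]
eef_rot: [3.141, -0.001, -0.11]
wrist_force: [-0.1, -1.3, 1.2]
finger_gap: 41.7
finger_force: 30.0
```

>>> {"api": "move_arm", "payload": {
  "dp": [
    [0,0,0],
    [0,0,0],
    [0,0,0],
    [0,0,20],
    [0,0,40],
    [0,0,40],
    [5,40,0],
    [5,50,0],
    [0,0,0],
    [0,0,0]
  ],
  "rotation": [
    [0,0,0],
    [0,0,0],
    [0,0,0],
    [0,0,0],
    [0,0,0],
    [0,0,0],
    [0,0,0],
    [0,0,0],
    [0,0,0],
    [0,0,0]
  ],
  "hand": [0.75,0.75,0.75,0.75,0.75,0.75,0.75,0.75,0.75,0.75]
}}

```text
clock: 12.68
eef_pos: [528.3, -270.2, 205.9]
eef_rot: [3.141, -0.0, -0.11]
wrist_force: [0.0, -1.3, 0.0]
finger_gap: 70.2
finger_force: 0.0
```

```bash
cat > lab.py <<'E'
from cell import camera,manip
from h import *
# label centroid on each pan by ray to plane z=111 (level); apparent area tells height; also side view
s=manip.read_state();print(s["clock"])
from scipy.optimize import least_squares
v={}
for n,rs in(("scene",[(216,185,285,250),(125,160,200,225)]),("side",[(300,175,375,225),(335,120,400,170)])):
    c=camera(n)
    for i,r in enumerate(rs):
        b=blobs(c["image"],(20,120,120),(35,255,255),r,8)
        if b: v[n,i]=(ray(c,b[0].mean(0)))
for i,nm in enumerate(("left","right")):
    if ("scene",i) in v and ("side",i) in v:
        o,d=v["scene",i];p,e=v["side",i]
        A=np.c_[d[0],-e[0]];k=np.linalg.lstsq(A,p-o,rcond=None)[0]
        print(nm,np.round((o+d[0]*k[0]+p+e[0]*k[1])/2,1))
    else: print(nm,"stripe missing",[k for k in v])
E
python3 lab.py
```

```text
12.675
left [ 570.2 -152.9   99.8]
right [ 547.9 -362.9  122.8]
```

>>> {"api": "move_arm", "payload": {
  "dp": [
    [0,0,0],
    [0,0,0],
    [0,0,0],
    [0,0,0],
    [0,0,0],
    [0,0,0],
    [0,0,0],
    [0,0,0],
    [0,0,0],
    [0,0,0]
  ],
  "rotation": [
    [0,0,0],
    [0,0,0],
    [0,0,0],
    [0,0,0],
    [0,0,0],
    [0,0,0],
    [0,0,0],
    [0,0,0],
    [0,0,0],
    [0,0,0]
  ],
  "hand": [0.75,0.75,0.75,0.75,0.75,0.75,0.75,0.75,0.75,0.75]
}}

```text
clock: 14.02
eef_pos: [528.2, -269.8, 205.8]
eef_rot: [-3.142, -0.0, -0.11]
wrist_force: [0.2, 0.8, -0.2]
finger_gap: 70.2
finger_force: 0.0
```

```bash
python3 lab.py
```

```text
14.025
left [ 570.3 -153.    99.8]
right [ 548.  -362.7  122.9]
```

>>> {"api": "move_arm", "payload": {
  "dp": [
    [0,0,0],
    [0,0,0],
    [0,0,0],
    [0,0,0],
    [0,0,0],
    [0,0,0],
    [0,0,0],
    [0,0,0],
    [0,0,0],
    [0,0,0]
  ],
  "rotation": [
    [0,0,0],
    [0,0,0],
    [0,0,0],
    [0,0,0],
    [0,0,0],
    [0,0,0],
    [0,0,0],
    [0,0,0],
    [0,0,0],
    [0,0,0]
  ],
  "hand": [0.75,0.75,0.75,0.75,0.75,0.75,0.75,0.75,0.75,0.75]
}}

```text
clock: 15.38
eef_pos: [528.2, -269.9, 205.8]
eef_rot: [3.142, -0.0, -0.11]
wrist_force: [0.5, -1.7, -1.0]
finger_gap: 70.7
finger_force: 0.0
```

>>> {"api": "move_arm", "payload": {
  "dp": [
    [0,0,0],
    [0,0,0],
    [0,0,0],
    [0,0,0],
    [0,0,0],
    [0,0,0],
    [0,0,0],
    [0,0,0],
    [0,0,0],
    [0,0,0]
  ],
  "rotation": [
    [0,0,0],
    [0,0,0],
    [0,0,0],
    [0,0,0],
    [0,0,0],
    [0,0,0],
    [0,0,0],
    [0,0,0],
    [0,0,0],
    [0,0,0]
  ],
  "hand": [0.75,0.75,0.75,0.75,0.75,0.75,0.75,0.75,0.75,0.75]
}}

```text
clock: 16.62
eef_pos: [528.2, -269.8, 205.7]
eef_rot: [-3.142, 0.0, -0.11]
wrist_force: [-0.8, -0.8, 0.5]
finger_gap: 70.4
finger_force: 0.0
```

```bash
python3 lab.py
```

```text
16.625
left [ 570.3 -153.    99.8]
right [ 548.  -362.7  122.9]
```

The beam has come to rest on its stop with the left pan down, so pack 1 is the heavier one. I'll regrip it by its upper half.

>>> {"api": "move_arm", "payload": {
  "dp": [
    [4,40,0],
    [4,40,0],
    [5,40,-20],
    [0,0,-50],
    [0,0,-30],
    [0,0,-12],
    [0,0,-6],
    [0,0,0],
    [0,0,0],
    [0,0,0]
  ],
  "rotation": [
    [0,0,0],
    [0,0,0],
    [0,0,0],
    [0,0,0],
    [0,0,0],
    [0,0,0],
    [0,0,0],
    [0,0,0],
    [0,0,0],
    [0,0,0]
  ],
  "hand": [0.75,0.75,0.75,0.75,0.75,0.75,0.75,0.3,0.3,0.3],
  "newtons": 35
}}

```text
clock: 17.98
eef_pos: [541.5, -150.0, 88.4]
eef_rot: [3.141, -0.001, -0.11]
wrist_force: [0.2, -0.2, -0.6]
finger_gap: 44.1
finger_force: 0.0
```

>>> {"api": "move_arm", "payload": {
  "dp": [
    [0,0,0],
    [0,0,0]
  ],
  "rotation": [
    [0,0,0],
    [0,0,0]
  ],
  "hand": [0.3,0.3]
}}

```text
clock: 18.23
eef_pos: [541.5, -150.0, 88.2]
eef_rot: [3.141, -0.001, -0.11]
wrist_force: [-0.6, -0.6, 5.0]
finger_gap: 41.7
finger_force: 35.0
```

>>> {"api": "move_arm", "payload": {
  "dp": [
    [0,0,3],
    [0,0,4],
    [0,0,4],
    [0,0,4],
    [0,0,4],
    [0,0,6],
    [0,0,20],
    [0,0,35],
    [0,40,0],
    [0,45,0]
  ],
  "rotation": [
    [0,0,0],
    [0,0,0],
    [0,0,0],
    [0,0,0],
    [0,0,0],
    [0,0,0],
    [0,0,0],
    [0,0,0],
    [0,0,0],
    [0,0,0]
  ],
  "hand": [0.3,0.3,0.3,0.3,0.3,0.3,0.3,0.3,0.3,0.3]
}}

```text
clock: 19.48
eef_pos: [541.1, -64.2, 168.3]
eef_rot: [3.142, -0.001, -0.112]
wrist_force: [0.5, 0.8, -2.8]
finger_gap: 41.6
finger_force: 35.0
```

>>> {"api": "move_arm", "payload": {
  "dp": [
    [-1,50,0],
    [-1,50,0],
    [-1,50,0],
    [-1,50,0],
    [0,50,0],
    [0,0,0],
    [0,0,0]
  ],
  "rotation": [
    [0,0,0.004],
    [0,0,0.004],
    [0,0,0.004],
    [0,0,0.004],
    [0,0,0.004],
    [0,0,0],
    [0,0,0]
  ],
  "hand": [0.3,0.3,0.3,0.3,0.3,0.3,0.3]
}}

```text
clock: 20.35
eef_pos: [537.1, 184.8, 167.7]
eef_rot: [3.141, 0.0, -0.09]
wrist_force: [-0.2, -0.2, -1.5]
finger_gap: 41.7
finger_force: 35.0
```

```bash
python3 - <<'E'
from cell import camera,manip
from h import *
s=manip.read_state();print(s)
c=camera("wrist");np.save("w4.npy",c["image"])
cv2.imwrite("pics/w4.png",cv2.resize(c["image"][60:400,200:520],(800,600) and None,fx=1.75,fy=1.75,interpolation=cv2.INTER_CUBIC)[:,:,::-1])
E
python3 lab.py
```

```text
{'clock': 20.35, 'joints': array([ 2.67030882e-01,  3.72337155e-01,  1.51449629e+00, -1.88768789e-04,
        1.25505377e+00,  1.92786815e+00]), 'qd': array([-0.02196069, -0.00659771,  0.00452626,  0.00122789, -0.00107056,
       -0.00016301]), 'effort': array([ 1.68688785e+00, -5.73254192e+01, -3.55280900e+01,  5.41482749e-02,
       -6.90133637e-02,  5.08816971e-02]), 'eef_pos': array([537.13166587, 184.83447261, 167.74020534]), 'eef_rot': array([ 3.14132159e+00,  2.13267407e-04, -8.99823303e-02]), 'wrist_force': array([-0.21581486, -0.24148332, -1.54562665]), 'moment': array([ 0.02748655, -0.00019118,  0.04943402]), 'finger_force': 34.997262954711914, 'finger_gap': 41.71313313205183}
20.4
left stripe missing [('scene', 1)]
right stripe missing [('scene', 1)]
```

View pics/w4.png

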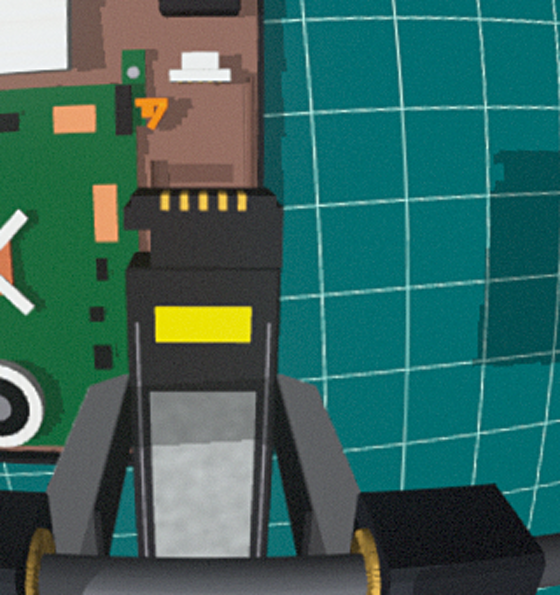

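Wrist view over the bay: the white connector flange spans crop columns 170–231 with its front edge at row 80. The orange latch is at (152,110), and the pack's contact end is centred at (205,193). Next I'll measure how far off line the pack is.

```bash
python3 - <<'E'
from h import *
np.set_printoptions(precision=1,suppress=True)
c={'fx':371.648,'fy':371.648,'cx':315.472,'cy':235.765,'mount':[[0,-.958,-.286,83.382],[1,0,0,.26],[0,-.286,.958,-180.61],[0,0,0,1]]}
s=dict(eef_pos=np.array([537.13,184.83,167.74]),eef_rot=[3.14132,.0002,-.09])
im=np.load("w4.npy")
yaw=-.09;ax=np.array([np.cos(yaw),np.sin(yaw)]);ay=np.array([-ax[1],ax[0]])
def rel(p): d=p[:,:2]-s["eef_pos"][:2];return np.c_[d@ax,d@ay]   # along / across in tool frame
k=[b for b in blobs(im,(0,0,170),(180,50,255),(292,80,340,112),20)][0]
fr=k[k[:,1]>=k[:,1].max()-1];print("conn front px",fr[:,0].min(),fr[:,0].max(),fr[:,1].max())
for z in(14,18,22):print(z,"conn front L,R rel",rel(wplane(c,s,[(fr[:,0].min()-.5,k[:,1].max()),(fr[:,0].max()+.5,k[:,1].max())],z)).ravel())
o=blobs(im,(5,160,150),(18,255,255),(270,105,305,140),10)[0]
print("latch bbox",cv2.boundingRect(o),rel(wplane(c,s,o[[o[:,0].argmax(),o[:,1].argmax()]],18)).ravel())
y=blobs(im,(20,120,120),(35,255,255),(280,220,350,260),20)[0]
print("stripe",cv2.minAreaRect(rel(wplane(c,s,y,179.7)).astype(np.float32)))
g=cv2.cvtColor(im,cv2.COLOR_RGB2GRAY)
for r in(124,135,145,155):print(r,g[r,276:356].tolist())
E
```

```text
conn front px 297 331 106
14 conn front L,R rel [103.2  16.5 103.2 -14.5]
18 conn front L,R rel [103.   16.3 102.9 -14.3]
22 conn front L,R rel [102.7  16.1 102.7 -14.1]
latch bbox (277, 116, 19, 18) [89.6 17.6 79.  25.6]
stripe ((28.386154174804688, -0.3321647644042969), (26.292152404785156, 10.060347557067871), 89.9954833984375)
124 [65, 67, 69, 59, 90, 155, 159, 158, 161, 161, 160, 149, 131, 157, 158, 163, 160, 114, 83, 83, 90, 88, 88, 91, 88, 89, 91, 89, 94, 91, 93, 111, 120, 123, 119, 118, 124, 121, 121, 121, 119, 122, 117, 122, 122, 123, 121, 121, 118, 124, 122, 120, 124, 120, 122, 118, 117, 124, 120, 122, 121, 115, 116, 103, 114, 113, 105, 94, 86, 91, 82, 58, 49, 48, 53, 57, 70, 72, 73, 84]
135 [69, 71, 77, 91, 88, 91, 92, 91, 89, 91, 88, 98, 121, 122, 122, 118, 120, 116, 126, 119, 117, 123, 121, 122, 123, 119, 119, 123, 117, 119, 119, 118, 119, 119, 115, 119, 118, 116, 119, 120, 118, 118, 120, 119, 122, 119, 121, 122, 119, 118, 121, 118, 118, 119, 121, 122, 116, 122, 120, 121, 120, 120, 117, 108, 117, 110, 105, 93, 87, 91, 83, 67, 46, 46, 49, 61, 65, 67, 63, 68]
145 [75, 79, 78, 86, 94, 88, 89, 87, 89, 113, 123, 116, 119, 120, 117, 122, 120, 116, 123, 120, 119, 123, 118, 122, 124, 122, 119, 120, 120, 119, 118, 119, 118, 119, 118, 120, 120, 117, 118, 119, 124, 122, 120, 117, 120, 120, 120, 118, 119, 118, 120, 123, 123, 120, 116, 120, 120, 119, 122, 119, 125, 117, 123, 107, 115, 114, 106, 88, 76, 82, 81, 54, 44, 43, 44, 65, 66, 63, 67, 61]
155 [87, 81, 86, 87, 88, 82, 92, 121, 121, 110, 75, 63, 79, 82, 79, 87, 86, 89, 89, 88, 94, 98, 95, 96, 93, 95, 94, 88, 97, 95, 93, 93, 98, 97, 94, 93, 96, 95, 95, 96, 98, 97, 92, 97, 94, 99, 98, 100, 97, 96, 91, 98, 96, 96, 97, 93, 100, 110, 120, 122, 115, 121, 121, 108, 110, 108, 105, 93, 76, 83, 88, 43, 39, 47, 52, 63, 66, 64, 62, 60]
```

```bash
python3 - <<'E'
from h import *
np.set_printoptions(precision=1,suppress=True)
c={'fx':371.648,'fy':371.648,'cx':315.472,'cy':235.765,'mount':[[0,-.958,-.286,83.382],[1,0,0,.26],[0,-.286,.958,-180.61],[0,0,0,1]]}
s=dict(eef_pos=np.array([465.74,37.26,200.74]),eef_rot=[3.14145,-.00095,.0645])
q=wplane(c,s,[(155.4,204.2),(188.8,207),(153,238),(198,241),(222,2),(202,190)],24)[:,:2]
yaw=-.09;ax=np.array([np.cos(yaw),np.sin(yaw)]);ay=np.array([-ax[1],ax[0]])
print(q);print(np.c_[(q-[537.13,184.83])@ax,(q-[537.13,184.83])@ay]);d=q[4]-q[5];print(np.arctan2(d[1],d[0]))
E
```

```text
[[466.2 204.7]
 [464.9 166.7]
 [428.9 209.6]
 [429.1 157.4]
 [674.1 141.8]
 [483.1 152.2]]
[[ -72.4   13.4]
 [ -70.3  -24.6]
 [-110.    14.9]
 [-105.1  -37. ]
 [ 140.3  -30.6]
 [ -50.8  -37.4]]
-0.05455600007629424
```

```bash
python3 - <<'E'
from h import *
from cell import camera
np.set_printoptions(precision=1,suppress=True)
c={'fx':371.648,'fy':371.648,'cx':315.472,'cy':235.765,'mount':[[0,-.958,-.286,83.382],[1,0,0,.26],[0,-.286,.958,-180.61],[0,0,0,1]]}
s=dict(eef_pos=np.array([537.13,184.83,167.74]),eef_rot=[3.14132,.0002,-.09])
im=np.load("w4.npy").astype(int)
def fit(uv,z,nm,f):
    p=f(uv,z)[:,:2].astype(np.float32);v=cv2.fitLine(p,cv2.DIST_HUBER,0,.01,.01).ravel();v=v*np.sign(v[0]) if 0 else v
    print(nm,"yaw",np.arctan(v[1]/v[0]),"at x=537: y",v[3]+(537-v[2])*v[1]/v[0],len(p))
f=lambda uv,z:wplane(c,s,uv,z)
br=(im[:,:,0]-im[:,:,1])  # bay brown: r>g
uv=[(320+np.where(br[r,320:380]>12)[0].max()+.5,r) for r in range(20,160) if (br[r,320:380]>12).any()]
print([int(u) for u,_ in uv[::10]])
fit(uv,24,"brown/black edge",f)
sc=camera("scene");sm=sc["image"].astype(int)
E
```

```text
[346, 346, 346, 346, 346, 347, 347, 347, 346, 346, 347, 347, 346, 346]
brown/black edge yaw -0.08720225 at x=537: y 157.287 140
```

>>> {"api": "move_arm", "payload": {
  "dp": [
    [1,0.8,-40],
    [0,0,-50],
    [0,0,-35],
    [0,0,-10],
    [0,0,-4],
    [0,0,0],
    [0,0,0]
  ],
  "rotation": [
    [0,0,0],
    [0,0,0],
    [0,0,0],
    [0,0,0],
    [0,0,0],
    [0,0,0],
    [0,0,0]
  ],
  "hand": [0.3,0.3,0.3,0.3,0.3,0.3,0.3]
}}

```text
clock: 21.42
eef_pos: [538.8, 186.1, 29.9]
eef_rot: [-3.141, -0.002, -0.09]
wrist_force: [-0.3, -0.4, -2.9]
finger_gap: 41.4
finger_force: 35.0
```

>>> {"api": "move_arm", "payload": {
  "dp": [
    [0,0,-2],
    [0,0,-2],
    [0,0,-1],
    [0,0,0],
    [0,0,0]
  ],
  "rotation": [
    [0,0,0],
    [0,0,0],
    [0,0,0],
    [0,0,0],
    [0,0,0]
  ],
  "hand": [0.3,0.3,0.3,0.3,0.3]
}}

```text
clock: 22.05
eef_pos: [538.2, 186.0, 23.8]
eef_rot: [-3.142, -0.0, -0.09]
wrist_force: [0.3, -0.1, -2.1]
finger_gap: 41.7
finger_force: 35.0
```

>>> {"api": "move_arm", "payload": {
  "dp": [
    [0,0,-2],
    [0,0,-2],
    [0,0,-1],
    [0,0,-0.5],
    [0,0,0],
    [0,0,0]
  ],
  "rotation": [
    [0,0,0],
    [0,0,0],
    [0,0,0],
    [0,0,0],
    [0,0,0],
    [0,0,0]
  ],
  "hand": [0.3,0.3,0.3,0.3,0.3,0.3]
}}

```text
clock: 22.8
eef_pos: [538.2, 186.0, 18.3]
eef_rot: [-3.142, -0.0, -0.09]
wrist_force: [0.7, 0.3, -1.8]
finger_gap: 41.8
finger_force: 35.0
```

>>> {"api": "move_arm", "payload": {
  "dp": [
    [0,0,-0.5],
    [0,0,-0.4],
    [0,0,0],
    [0,0,0]
  ],
  "rotation": [
    [0,0,0],
    [0,0,0],
    [0,0,0],
    [0,0,0]
  ],
  "hand": [0.3,0.3,0.3,0.3]
}}

```text
clock: 23.3
eef_pos: [538.3, 186.0, 17.9]
eef_rot: [-3.142, -0.0, -0.09]
wrist_force: [-3.4, -0.8, 5.6]
finger_gap: 41.3
finger_force: 35.0
```

>>> {"api": "move_arm", "payload": {
  "dp": [
    [0,0,0.3],
    [3,-0.27,0],
    [3,-0.27,0],
    [3,-0.27,0],
    [2,-0.18,0],
    [2,-0.18,0],
    [2,-0.18,0],
    [0,0,0]
  ],
  "rotation": [
    [0,0,0],
    [0,0,0],
    [0,0,0],
    [0,0,0],
    [0,0,0],
    [0,0,0],
    [0,0,0],
    [0,0,0]
  ],
  "hand": [0.3,0.3,0.3,0.3,0.3,0.3,0.3,0.3]
}}

```text
clock: 24.3
eef_pos: [553.3, 184.8, 17.9]
eef_rot: [-3.141, 0.0, -0.09]
wrist_force: [-4.3, 0.7, 4.8]
finger_gap: 41.5
finger_force: 35.0
```

>>> {"api": "move_arm", "payload": {
  "dp": [
    [1.5,-0.13,0],
    [1.5,-0.13,0],
    [1.5,-0.13,0],
    [1.5,-0.14,0],
    [0,0,0]
  ],
  "rotation": [
    [0,0,0],
    [0,0,0],
    [0,0,0],
    [0,0,0],
    [0,0,0]
  ],
  "hand": [0.3,0.3,0.3,0.3,0.3]
}}

```text
clock: 24.92
eef_pos: [559.2, 184.2, 17.9]
eef_rot: [-3.141, 0.0, -0.09]
wrist_force: [-3.5, 0.4, 5.4]
finger_gap: 41.8
finger_force: 35.0
```

>>> {"api": "move_arm", "payload": {
  "dp": [
    [0,0,0.3],
    [1.5,-0.13,0],
    [1.5,-0.13,0],
    [1.5,-0.13,0],
    [1.5,-0.14,0],
    [0,0,0]
  ],
  "rotation": [
    [0,0,0],
    [0,0,0],
    [0,0,0],
    [0,0,0],
    [0,0,0],
    [0,0,0]
  ],
  "hand": [0.3,0.3,0.3,0.3,0.3,0.3]
}}

```text
clock: 25.68
eef_pos: [564.8, 183.5, 18.0]
eef_rot: [3.141, 0.001, -0.09]
wrist_force: [-6.9, -0.9, 6.2]
finger_gap: 41.5
finger_force: 35.0
```

>>> {"api": "move_arm", "payload": {
  "dp": [
    [0,0,0.5],
    [1,-0.09,0],
    [1,-0.09,0],
    [1,-0.09,0],
    [0,0,0]
  ],
  "rotation": [
    [0,0,0],
    [0,0,0],
    [0,0,0],
    [0,0,0],
    [0,0,0]
  ],
  "hand": [0.3,0.3,0.3,0.3,0.3]
}}

```text
clock: 26.3
eef_pos: [568.6, 183.2, 18.5]
eef_rot: [-3.141, -0.001, -0.09]
wrist_force: [0.3, -2.1, -2.6]
finger_gap: 41.4
finger_force: 35.0
```

>>> {"api": "move_arm", "payload": {
  "dp": [
    [1,-0.09,-0.1],
    [1,-0.09,0],
    [1,-0.09,0],
    [0,0,0]
  ],
  "rotation": [
    [0,0,0],
    [0,0,0],
    [0,0,0],
    [0,0,0]
  ],
  "hand": [0.3,0.3,0.3,0.3]
}}

```text
clock: 26.8
eef_pos: [571.4, 183.0, 18.4]
eef_rot: [-3.142, -0.0, -0.09]
wrist_force: [-0.7, -2.5, -2.7]
finger_gap: 41.5
finger_force: 35.0
```

```bash
python3 - <<'E'
from cell import camera,manip
from h import *
s=manip.read_state();print(s["eef_pos"],s["wrist_force"])
c=camera("wrist");a=c["image"][70:190,240:400];b=camera("scene")["image"][270:350,360:440]
cv2.imwrite("pics/m5.png",np.hstack([cv2.resize(a,(400,300),interpolation=3),cv2.resize(b,(300,300),interpolation=3)])[:,:,::-1])
E
```

```text
[571.36354523 183.00472482  18.38087842] [-0.67291135 -2.49921906 -2.68080377]
```

View pics/m5.png

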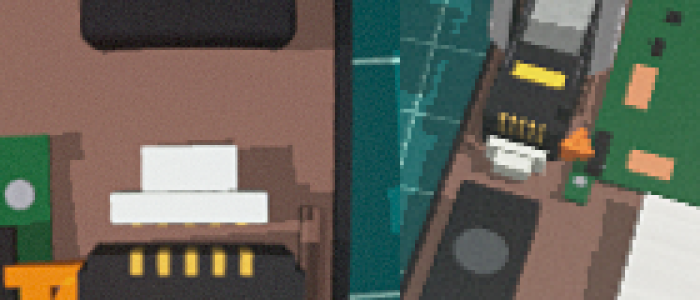

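The pack lies centred in line with the connector, with a few mm of gap left, and the latch tooth rides on its flank. I've used all 10 pictures, so from here I'll go by force.

>>> {"api": "move_arm", "payload": {
  "dp": [
    [1,-0.09,0],
    [1,-0.09,0],
    [0,0,0]
  ],
  "rotation": [
    [0,0,0],
    [0,0,0],
    [0,0,0]
  ],
  "hand": [0.3,0.3,0.3]
}}

```text
clock: 27.28
eef_pos: [573.3, 182.8, 18.3]
eef_rot: [-3.142, -0.0, -0.09]
wrist_force: [-0.1, -1.6, -1.8]
finger_gap: 41.3
finger_force: 35.0
```

>>> {"api": "move_arm", "payload": {
  "dp": [
    [0.7,-0.06,0],
    [0.7,-0.06,0],
    [0,0,0]
  ],
  "rotation": [
    [0,0,0],
    [0,0,0],
    [0,0,0]
  ],
  "hand": [0.3,0.3,0.3]
}}

```text
clock: 27.65
eef_pos: [574.7, 182.7, 18.3]
eef_rot: [-3.142, -0.0, -0.09]
wrist_force: [-1.7, -2.4, -2.5]
finger_gap: 41.5
finger_force: 35.0
```

>>> {"api": "move_arm", "payload": {
  "dp": [
    [0.5,-0.05,0],
    [0.5,-0.05,0],
    [0,0,0]
  ],
  "rotation": [
    [0,0,0],
    [0,0,0],
    [0,0,0]
  ],
  "hand": [0.3,0.3,0.3]
}}

```text
clock: 28.02
eef_pos: [575.7, 182.6, 18.4]
eef_rot: [-3.142, -0.0, -0.09]
wrist_force: [-1.2, -0.8, -2.4]
finger_gap: 41.6
finger_force: 35.0
```

>>> {"api": "move_arm", "payload": {
  "dp": [
    [0.5,-0.05,0],
    [0.5,-0.05,0],
    [0,0,0]
  ],
  "rotation": [
    [0,0,0],
    [0,0,0],
    [0,0,0]
  ],
  "hand": [0.3,0.3,0.3]
}}

```text
clock: 28.4
eef_pos: [576.3, 182.5, 18.2]
eef_rot: [3.141, 0.001, -0.09]
wrist_force: [-5.2, -1.7, -0.5]
finger_gap: 41.7
finger_force: 35.0
```

>>> {"api": "move_arm", "payload": {
  "dp": [
    [0.4,-0.04,0],
    [0,0,0],
    [0,0,0]
  ],
  "rotation": [
    [0,0,0],
    [0,0,0],
    [0,0,0]
  ],
  "hand": [0.3,0.3,0.3]
}}

```text
clock: 28.78
eef_pos: [576.6, 182.5, 18.2]
eef_rot: [3.141, 0.001, -0.09]
wrist_force: [-6.0, -2.2, 0.0]
finger_gap: 41.8
finger_force: 35.0
```

>>> {"api": "move_arm", "payload": {
  "dp": [
    [0.3,-0.03,0],
    [0,0,0],
    [0,0,0]
  ],
  "rotation": [
    [0,0,0],
    [0,0,0],
    [0,0,0]
  ],
  "hand": [0.3,0.3,0.3]
}}

```text
clock: 29.15
eef_pos: [576.9, 182.5, 18.2]
eef_rot: [3.141, 0.001, -0.09]
wrist_force: [-5.8, -0.5, -0.6]
finger_gap: 41.6
finger_force: 35.0
```

>>> {"api": "move_arm", "payload": {
  "dp": [
    [0.4,-0.04,0],
    [0,0,0],
    [0,0,0]
  ],
  "rotation": [
    [0,0,0],
    [0,0,0],
    [0,0,0]
  ],
  "hand": [0.3,0.3,0.3]
}}

```text
clock: 29.52
eef_pos: [577.0, 182.4, 18.1]
eef_rot: [3.141, 0.002, -0.09]
wrist_force: [-7.5, -0.8, -0.5]
finger_gap: 41.8
finger_force: 35.0
```

>>> {"api": "move_arm", "payload": {
  "dp": [
    [0.3,-0.03,0],
    [0,0,0],
    [0,0,0]
  ],
  "rotation": [
    [0,0,0],
    [0,0,0],
    [0,0,0]
  ],
  "hand": [0.3,0.3,0.3]
}}

```text
clock: 29.9
eef_pos: [577.0, 182.4, 18.1]
eef_rot: [3.141, 0.002, -0.09]
wrist_force: [-8.5, -1.2, 1.0]
finger_gap: 41.8
finger_force: 35.0
```

>>> {"api": "move_arm", "payload": {
  "dp": [
    [0.4,-0.04,0],
    [0,0,0],
    [0,0,0]
  ],
  "rotation": [
    [0,0,0],
    [0,0,0],
    [0,0,0]
  ],
  "hand": [0.3,0.3,0.3]
}}

```text
clock: 30.28
eef_pos: [577.2, 182.4, 18.1]
eef_rot: [3.141, 0.003, -0.09]
wrist_force: [-10.9, -1.9, 1.8]
finger_gap: 42.0
finger_force: 35.0
```

>>> {"api": "move_arm", "payload": {
  "dp": [
    [0.3,-0.03,0],
    [0,0,0],
    [0,0,0]
  ],
  "rotation": [
    [0,0,0],
    [0,0,0],
    [0,0,0]
  ],
  "hand": [0.3,0.3,0.3]
}}

```text
clock: 30.65
eef_pos: [577.4, 182.4, 18.1]
eef_rot: [3.141, 0.003, -0.09]
wrist_force: [-11.7, -0.6, 3.1]
finger_gap: 41.5
finger_force: 35.0
```

>>> {"api": "move_arm", "payload": {
  "dp": [
    [0.25,-0.02,0],
    [0,0,0],
    [0,0,0]
  ],
  "rotation": [
    [0,0,0],
    [0,0,0],
    [0,0,0]
  ],
  "hand": [0.3,0.3,0.3]
}}

```text
clock: 31.02
eef_pos: [577.5, 182.3, 18.1]
eef_rot: [3.141, 0.004, -0.09]
wrist_force: [-12.9, -1.2, 3.9]
finger_gap: 41.8
finger_force: 35.0
```

```bash
cat > lt.py <<'E'
from cell import camera,manip
from h import *
s=manip.read_state();print(s["eef_pos"],s["wrist_force"])
w=camera("wrist");sc=camera("scene")
for nm,im,r in(("wrist",w["image"],(200,60,330,230)),("scene",sc["image"],(385,290,425,335))):
    for b in blobs(im,(5,160,150),(18,255,255),r,6)[:2]:print(nm,cv2.boundingRect(b),cv2.contourArea(b))
y=blobs(sc["image"],(20,120,120),(35,255,255),(370,270,425,325),8)
for b in y[:1]:print("stripe",plane(sc,b.mean(0),29))
b=blobs(sc["image"],(5,160,150),(18,255,255),(385,290,425,335),6)
if b:print("latch leftmost z18",plane(sc,b[0][b[0][:,0].argmin()],18))
E
python3 lt.py
```

```text
[577.51125353 182.34245211  18.06163385] [-12.92917679  -1.19452673   3.89415273]
wrist (248, 188, 33, 32) 550.5
scene (403, 304, 7, 8) 28.5
stripe [[606.50948595 179.95409793  29.        ]]
latch leftmost z18 [[632.88505405 198.73769777  18.        ]]
```

>>> {"api": "move_arm", "payload": {
  "dp": [
    [-0.8,0.07,0],
    [-0.7,0.06,0],
    [0,0,0],
    [0,0,0]
  ],
  "rotation": [
    [0,0,0],
    [0,0,0],
    [0,0,0],
    [0,0,0]
  ],
  "hand": [0.3,0.3,0.3,0.3]
}}

```text
clock: 31.62
eef_pos: [576.9, 182.4, 18.2]
eef_rot: [3.141, 0.001, -0.09]
wrist_force: [-5.6, -1.5, -0.9]
finger_gap: 41.2
finger_force: 35.0
```

>>> {"api": "move_arm", "payload": {
  "dp": [
    [-0.5,0.04,0],
    [-0.5,0.04,0],
    [0,0,0],
    [0,0,0]
  ],
  "rotation": [
    [0,0,0],
    [0,0,0],
    [0,0,0],
    [0,0,0]
  ],
  "hand": [0.3,0.3,0.3,0.3]
}}

```text
clock: 32.12
eef_pos: [576.7, 182.5, 18.4]
eef_rot: [-3.141, -0.001, -0.09]
wrist_force: [0.6, -0.9, -2.8]
finger_gap: 41.9
finger_force: 35.0
```

```bash
python3 lt.py
```

```text
[576.73287606 182.50169193  18.43350653] [ 0.56861037 -0.91766311 -2.79605691]
wrist (249, 186, 33, 33) 535.5
scene (403, 304, 7, 8) 30.5
stripe [[605.57632973 180.24121099  29.        ]]
latch leftmost z18 [[632.88505405 198.73769777  18.        ]]
```

>>> {"api": "move_arm", "payload": {
  "dp": [
    [-0.5,0.04,0],
    [-0.5,0.04,0],
    [0,0,0],
    [0,0,0]
  ],
  "rotation": [
    [0,0,0],
    [0,0,0],
    [0,0,0],
    [0,0,0]
  ],
  "hand": [0.3,0.3,0.3,0.3]
}}

```text
clock: 32.72
eef_pos: [576.5, 182.6, 18.7]
eef_rot: [-3.141, -0.003, -0.09]
wrist_force: [7.8, -0.4, -6.1]
finger_gap: 41.7
finger_force: 35.0
```

The pack resists being pulled back (7.8 N with no movement), so the latch holds it. I'll relax the pull and let go.

>>> {"api": "move_arm", "payload": {
  "dp": [
    [0.9,-0.08,-0.3],
    [0,0,0],
    [0,0,0],
    [0,0,0],
    [0,0,0],
    [0,0,15],
    [0,0,40],
    [0,0,60],
    [-40,-20,40]
  ],
  "rotation": [
    [0,0,0],
    [0,0,0],
    [0,0,0],
    [0,0,0],
    [0,0,0],
    [0,0,0],
    [0,0,0],
    [0,0,0],
    [0,0,0]
  ],
  "hand": [0.3,0.3,0.65,0.65,0.65,0.65,0.65,0.65,0.65]
}}

```text
clock: 33.85
eef_pos: [537.3, 162.8, 176.6]
eef_rot: [-3.14, -0.004, -0.09]
wrist_force: [0.3, 0.5, 0.5]
finger_gap: 61.4
finger_force: 0.0
```

>>> {"api": "move_arm", "payload": {
  "dp": [
    [-50,-20,30],
    [-50,-20,0],
    [0,0,0],
    [0,0,0]
  ],
  "rotation": [
    [0,0,0],
    [0,0,0],
    [0,0,0],
    [0,0,0]
  ],
  "hand": [0.65,0.65,0.65,0.65]
}}

```text
clock: 34.35
eef_pos: [437.0, 122.7, 204.1]
eef_rot: [-3.141, -0.002, -0.09]
wrist_force: [0.8, -0.1, 0.2]
finger_gap: 60.7
finger_force: 0.0
```

```bash
python3 lt.py; python3 - <<'E'
from cell import camera
from h import *
# lighter pack on the right pan, and seated pack: triangulate stripes
for nm,a,b in(("right pan",(125,160,210,235),(335,120,400,180)),("bay",(370,260,430,325),(230,300,350,350))):
    v=[]
    for n,r in(("scene",a),("side",b)):
        c=camera(n);k=blobs(c["image"],(20,120,120),(35,255,255),r,8)
        if k:v.append(ray(c,k[0].mean(0)))
    if len(v)==2:
        (o,d),(p,e)=v;k=np.linalg.lstsq(np.c_[d[0],-e[0]],p-o,rcond=None)[0];print(nm,np.round(o+d[0]*k[0],1),np.round(p+e[0]*k[1],1))
    else:print(nm,"missing",len(v))
E
```

```text
[436.99318435 122.65153393 204.14351579] [ 0.82816349 -0.14805366  0.23569621]
scene (403, 304, 7, 8) 23.5
stripe [[605.6580487  180.25411217  29.        ]]
latch leftmost z18 [[632.88505405 198.73769777  18.        ]]
right pan missing 1
bay [605.2 180.2  28.5] [605.  179.7  28.7]
```

```bash
python3 - <<'E'
from cell import camera,manip
from h import *
for n,r in(("scene",(110,150,215,245)),("side",(320,100,420,200))):
    c=camera(n)
    for b in blobs(c["image"],(18,100,90),(38,255,255),r,3)[:3]:print(n,cv2.boundingRect(b),plane(c,b.mean(0),99.8))
print(manip.read_state()["eef_pos"])
E
```

```text
scene (203, 166, 12, 20) [[ 435.67899299 -283.80186107   99.8       ]]
scene (148, 197, 13, 5) [[ 547.78571533 -362.17957956   99.8       ]]
[436.5434246  122.58279762 202.80983033]
```

```bash
python3 -c "
from cell import manip
print(manip.sign_off())"
```

```text
the job is handed in; nothing more can be done
None
```

I handed the job in: pack_1, the heavier pack whose pan dropped, is seated in the bay and stayed put when pulled back at 7.8 N, pack_2 is still on the right pan, and the seating push peaked at about 13 N.

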